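# Turn the stud plate over in the flip nest

### The job

Put the rectangular plate that has a tall stud in the middle into the open leaf of the turnover fixture, studs up, between the leaf's walls and clear of its lip, and let go. Then swing the leaf all the way over by its handle until it is shut, so that the plate ends up studs down in the receiving nest. Leave the other two parts where they are.

Things in the scene. Friction and masses are not known exactly. Their poses are not given: they have to be found in the camera images.
- plate_boss (a point): Part to turn over: steel plate 110x80x5 mm (about 420 g) lying studs up; copper stud 16 mm diameter, 40 mm tall at its middle, to pick it up by; four short studs (8 mm diameter, 12 tall) at x +-42, y +-15 mm. Point: mid-height of the tall stud, 25 mm above the plate's underside. x along the 110 side, y along the 80 side, z out of the studded face. A half turn looks the same.
- fixture: Turnover fixture fixed to the table, grey base 160x270x10 mm. Origin: at table level right under the middle of the hinge; z up, x along the hinge, whose axis is 60 mm above the table. The swinging leaf lies open on its -y side, the receiving nest is on its +y side. Hinge cheeks at x +-75 mm are 66 mm tall.
- leaf (a joint): Angle of the leaf about the hinge: 0 = fully open, level on the -y side (start), pi/2 = upright, pi = shut, level over the nest. Light damper: unheld, it sinks to whichever side it leans to; 2 to 6 N at the handle moves it.
- leaf_load (a point): Where the middle of the plate's underside belongs when loading: on the black leaf's tray floor, 54 mm above the table, 74 mm from the hinge axis; axes as the fixture's while open. Free area 128 (x) by 100 mm (y) inside 6 mm high walls, plate's long side along x. At the hinge side a lip 10 mm wide, 8.5 mm above the floor, bounds it; when raised the plate slides under the lip, which carries it.
- leaf_handle (a point): Middle of the leaf's handle: black sleeve, 16 mm diameter, 96 mm long, parallel to the hinge, 175 mm from its axis, 60 mm above the table when open or shut. It turns freely on its bar, so a gripper holding it can keep pointing down all the way. Gap between sleeve and leaf 37 mm; its steel end arms are 100 mm apart.
- nest (a point): Receiving nest on the fixture: where the middle of the turned plate's studded face comes to lie, 54 mm from the hinge line, 59 mm above the table. Two aluminium ledges along x, 25 to 32 and 82 to 124 mm from the hinge line, tops 59 mm above the table; the studs hang between them. Axes as the fixture's.
- plain_mid (a point): Bystander: a steel plate of the same 110 x 80 x 5 mm size with four short studs but no tall stud in the middle. The point is the plate's centre.
- flange_boss (a point): Bystander: a round steel disc, 84 mm diameter, 5 mm thick, with one tall stud (16 mm diameter, 40 mm tall) in the middle. The point is the mid-height of that stud.
There are look-alikes about, which are no part of the job. What is shaped like the part that bears plate_boss but pink is not meant.

How it is judged:
By the outcome, as a careful person would: the job done as asked, in the order asked, and still so for the second after the job is handed in, with the robot touching nothing.
It also fails if it takes over 61 s, if anything falls off the work surface, if the arm or the gripper's body presses on something with over 40 N, if the wrist force passes 120 N, or if a joint passes its speed limit or range.

### The arm

A 6-joint arm with a two-finger parallel gripper is mounted at the origin on the work surface. World frame = base frame: x ahead of the robot, y to its left, z up, the work surface at z = 0. Lengths are in m, angles in rad, forces in N, time in s.
With the tool pointing down it reaches from about 0.425 to 0.95 m from the base axis. Payload 3.5 kg.
Tool frame: the origin (TCP) lies between the finger pads; the fingertips stand 25 mm ahead of it and the grasp point (between the pads) lies 6 mm ahead of it (ctrl.finger_overhang is the distance from the TCP to the fingertips, in m); x points along the fingers, y is the direction in which the jaws open and shut, and the axes are right-handed (so a half turn about x gives the same grasp; the last joint's range is limited). The gripper opens to 85 mm and grips with 20 to 120 N. Pads are 22 mm wide; open, the fingers measure 114 mm over their backs; the gripper's body (76 mm by 85 mm) begins 54 mm behind the grasp point. The pads swing forward as they close: fully open they stand 13 mm farther back than shut.
Start: joints at [-1.464, 0.286, 1.577, -0, 1.279, -0.15], TCP at [0.171, -0.653, 0.256] pointing down, gripper open.
Joint ranges: [-2.77, 2.77], [-0.9, 2.22], [0.21, 2.48], [-1.53, 4.67], [0.24, 2.81], [-2.84, 2.84]. Speed limits (rad/s): [2.79, 2.79, 3.14, 3.14, 3.14, 3.14].

### API

Orientations are given as a unit quaternion [x, y, z, w].
In Python, from plant import ctrl gives the robot as it stands.
- The arm moves only by the tool play_rows, never from a script. Its argument "targets" is a list of rows, each an object with "delta_pos": the shift along the world's x, y, z normalised to -1 to 1, where 1 is 1000 mm, a list of three; "delta_rot": the turn, a rotation vector about the world's x, y, z normalised to -1 to 1, where 1 is pi rad, a list of three; "claw": the finger opening in mm, from 0 to 85.4. In form: [{"delta_pos": [tx, ty, tz], "delta_rot": [wx, wy, wz], "claw": claw}, ...]. A call has 1 to 20 rows; each row is the pose to reach, as a shift and turn from the pose measured when the call began, turning the shorter way round; what a row does not reach only later rows make up. A row lasts 1/12 s, in which the tool goes at most 41.7 mm and 7.16 degrees, less where a joint would pass 70% of its speed; a pose out of reach is approached as far as the arm can. A call with a number of a shift or a turn outside -1 to 1 is refused whole. A call with a gripper value outside its range is refused whole. The fingers move at their own pace and stop on an object; "newtons" is the grip in N (left out, the last holds). Time passes only in rows, so rows that repeat a pose let the fingers close. It gives the time, the measured TCP pose, the force and the opening at its end, in the units of the state.
- ctrl.get_state(): the state, without advancing time (a new reading comes with each control period).
- ctrl.read_camera(name): name is "side" or "top" or "wrist"; returns the picture (384x512x3 uint8, blue, green, red); there is no depth.
- ctrl.calibration(name): a dict with "fx", "fy", "cx", "cy" (pixels), "camera_from_world" (4x4, takes a point from world to camera coordinates). Camera axes: x right, y down, z forward; pixel columns grow to the right and rows downward; lengths in m; the calibration is good to about 2 mm. A picture is of the moment at which its call begins: read the wrist's pose just before it. calibration takes no time and is no camera call; for the wrist camera it gives the pose at the moment of the call.
- ctrl.sign_off(): hands the job in, once; it reports no verdict.
The state is a dict: "time": time; "qpos": joint angles; "dq": joint speeds; "joint_efforts": joint torques, N m; "eef_pos": TCP position; "tcp_rot": TCP orientation; "contact_force": force on the tool from outside, world axes, zero at the start; "wrist_torque": the same for the moment, N m; "opening": opening from 0.0 (shut) to 1.0 (fully open).
Only numpy, scipy, OpenCV 4.12 (cv2) and the standard library are available. Lean on these libraries where they do the work, as an engineer would, in place of code of your own. Each camera call takes 0.05 s, during which the arm holds its last target. There are 200 camera calls.

## Working session

There is one attempt and no reset: what is moved stays moved. The work goes in short steps, Python scripts to look and compute and a tool call to move; the robot and the scene stay as the last step left them, time stands still between calls to the robot, and variables do not carry over. Pictures are saved under pics/ and viewed, about 8 in all and at most 12, crops included, and the job is handed in when it is done.

Besides the shell and the picture viewer there is one more tool, called after "Emit:" by a JSON object that holds its "api" and its "payload". play_rows: Moves the arm, as the interface text tells. Its arguments: {"type":"object","properties":{"targets":{"type":"array"},"newtons":{"type":"number"}},"required":["targets"]}

```bash
mkdir -p pics; ls; python3 - <<'E'
from plant import ctrl
import cv2,numpy as np
s=ctrl.get_state(); print(s['time'],s['eef_pos'],s['tcp_rot'],s['opening'])
for n in("top","side"):
    cv2.imwrite(f"pics/{n}0.png",ctrl.read_camera(n))
    c=ctrl.calibration(n); print(n,c['fx'],c['cx'],c['cy'],np.round(c['camera_from_world'],3).tolist())
E
```

```text
pics
0.0 [ 0.17140481 -0.65226316  0.25491952] [ 0.70130664  0.0913751  -0.70126575  0.08969921] 1.000607417508989
top 385.8646494146538 259.52002770291455 191.24949033784645 [[-0.009, -1.0, 0.021, 0.057], [-0.99, 0.006, -0.14, 0.51], [0.14, -0.022, -0.99, 1.106], [0.0, 0.0, 0.0, 1.0]]
side 431.0333546525937 263.62293651822006 191.5573134685738 [[-0.938, -0.346, -0.022, 0.517], [-0.205, 0.605, -0.769, 0.119], [0.28, -0.717, -0.638, 1.193], [0.0, 0.0, 0.0, 1.0]]
```

View pics/top0.png

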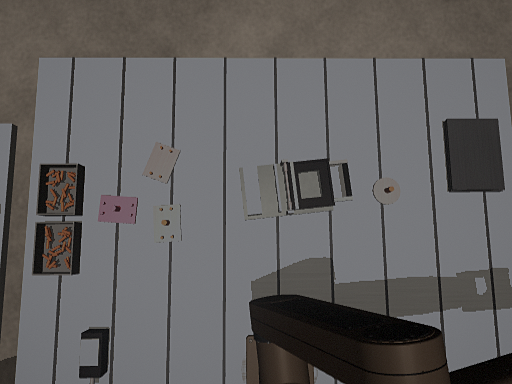

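View pics/side0.png

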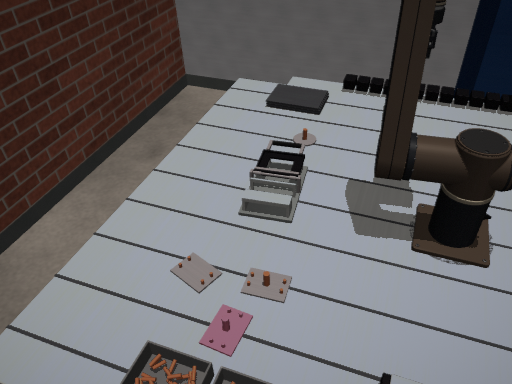

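Top view: the pink plate at (118,209) is the look-alike, the plate at (161,161) has no tall stud, and the disc at (387,190) is the flange. The steel plate at (166,223) has a tall copper middle stud, so it is the target. The fixture is near (297,188), with the leaf handle at its right end, around (346,180). I'll confirm in an enlarged crop.

```bash
python3 - <<'E'
import cv2,numpy as np
t=cv2.imread("pics/top0.png")
a=cv2.resize(t[195:250,145:190],None,fx=8,fy=8,interpolation=cv2.INTER_CUBIC)   # 360x440
b=cv2.resize(t[150:228,230:360],None,fx=6,fy=6,interpolation=cv2.INTER_CUBIC)[:, :]
b=cv2.resize(t[150:228,230:360],(433,260),interpolation=cv2.INTER_CUBIC)
o=np.zeros((440,800,3),np.uint8);o[:,:360]=a;o[:260,367:]=b
cv2.imwrite("pics/crop1.png",cv2.convertScaleAbs(o,alpha=1.2))
E
```

```text
(no output)
```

View pics/crop1.png

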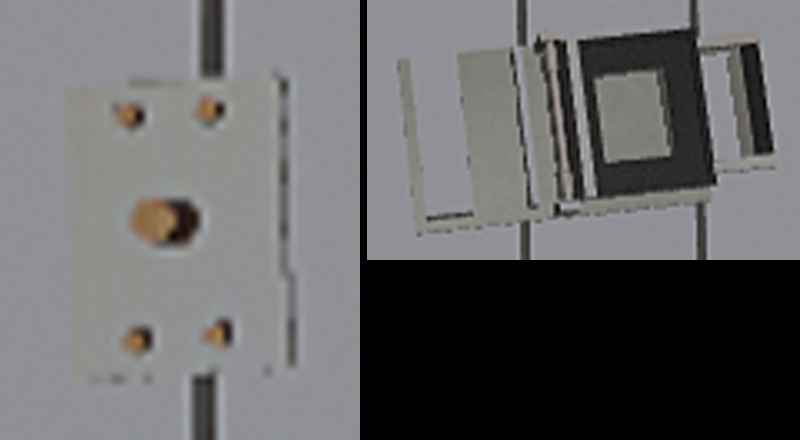

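Crop: the target is a steel plate with a tall copper stud at (150,220) and four short studs, so it is confirmed and is not pink. The fixture's black leaf and the handle sleeve (around 757,98) lie on the right, at world -y.

```bash
cat >h.py <<'E'
from plant import ctrl
import cv2,numpy as np
from scipy.spatial.transform import Rotation as R
def world(c,uv,z):
    T=c['camera_from_world'];uv=np.atleast_2d(uv)
    d=np.c_[(uv[:,0]-c['cx'])/c['fx'],(uv[:,1]-c['cy'])/c['fy'],np.ones(len(uv))]@T[:3,:3]
    o=-T[:3,:3].T@T[:3,3]
    return o+d*((z-o[2])/d[:,2])[:,None]
def show(name,f,pos=None):
    c=ctrl.calibration(name);im=ctrl.read_camera(name);cv2.imwrite(f"pics/{f}.png",im);np.save(f"pics/{f}.npy",c,allow_pickle=True);return c,im
def load(f): return np.load(f"pics/{f}.npy",allow_pickle=True).item()
def st():
    s=ctrl.get_state();print(round(s['time'],2),np.round(s['eef_pos'],4),'rot',R.from_quat(s['tcp_rot']).as_matrix().round(3).tolist(),'F',np.round(s['contact_force'],1),s['opening'])
E
python3 - <<'E'
from h import *
np.set_printoptions(precision=4,suppress=True)
c=ctrl.calibration("top")
A=lambda p:np.array(p)/8+[145,195]
B=lambda p:(np.array(p)-[367,0])/3.331+[230,150]
s=world(c,A([(128,115),(208,108),(136,340),(217,332)]),.017);print(s,s.mean(0))
print('plate ang',np.arctan2(*(s[0]+s[1]-s[2]-s[3])[[1,0]]))
print('tall',world(c,A([(150,220)]),.045))
h=world(c,B([(757,98),(745,42),(770,155)]),.06);print('handle',h)
l=world(c,B([(582,42),(695,30),(715,188),(590,200)]),.06);print('leaf',l)
b=world(c,B([(403,60),(420,232)]),.03);print('base end',b)
print('hinge',world(c,B([(558,120)]),.06), world(c,B([(548,40),(570,205)]),.066))
st()
c=ctrl.calibration("wrist");print(c['fx'],c['camera_from_world'])
s=ctrl.get_state();Rt=R.from_quat(s['tcp_rot']).as_matrix();T=c['camera_from_world'];print('cam in tcp',Rt.T@(-T[:3,:3].T@T[:3,3]-s['eef_pos']),(T[:3,:3]@Rt))
E
```

```text
[[0.4606 0.3462 0.017 ]
 [0.463  0.3167 0.017 ]
 [0.3776 0.341  0.017 ]
 [0.3803 0.3115 0.017 ]] [0.4204 0.3288 0.017 ]
plate ang 0.06208421702444994
tall [[0.4199 0.3308 0.045 ]]
handle [[ 0.5404 -0.2019  0.06  ]
 [ 0.5906 -0.1934  0.06  ]
 [ 0.49   -0.2113  0.06  ]]
leaf [[ 0.5912 -0.0493  0.06  ]
 [ 0.6016 -0.1495  0.06  ]
 [ 0.4615 -0.1621  0.06  ]
 [ 0.4518 -0.0532  0.06  ]]
base end [[0.5819 0.1088 0.03  ]
 [0.4273 0.0941 0.03  ]]
hinge [[ 0.5219 -0.0268  0.06  ]] [[ 0.5918 -0.0189  0.066 ]
 [ 0.4471 -0.0352  0.066 ]]
0.1 [ 0.1714 -0.6523  0.2551] rot [[-0.0, 0.254, -0.967], [0.002, -0.967, -0.254], [-1.0, -0.002, -0.0]] F [-0.1  0.1 -0. ] 0.9998536526866426
338.66852408060794 [[ 0.2535 -0.9673 -0.0029 -0.6734]
 [-0.9247 -0.2433  0.2929 -0.0372]
 [-0.2841 -0.0716 -0.9561  0.3803]
 [ 0.      0.      0.      1.    ]]
cam in tcp [-0.1175 -0.0002 -0.0755] [[ 0.0008  1.      0.0004]
 [-0.2933 -0.0002  0.956 ]
 [ 0.956  -0.0008  0.2933]]
```

Emit:
{"api": "play_rows", "payload": {"targets": [{"delta_pos": [0.33,0.35,0.08],"delta_rot": [0,0,-0.05],"claw": 50},{"delta_pos": [0.33,0.35,0.08],"delta_rot": [0,0,-0.05],"claw": 50},{"delta_pos": [0.33,0.35,0.08],"delta_rot": [0,0,-0.05],"claw": 50},{"delta_pos": [0.33,0.35,0.08],"delta_rot": [0,0,-0.05],"claw": 50},{"delta_pos": [0.33,0.35,0.08],"delta_rot": [0,0,-0.05],"claw": 50},{"delta_pos": [0.33,0.35,0.08],"delta_rot": [0,0,-0.05],"claw": 50},{"delta_pos": [0.33,0.35,0.08],"delta_rot": [0,0,-0.05],"claw": 50},{"delta_pos": [0.33,0.35,0.08],"delta_rot": [0,0,-0.05],"claw": 50},{"delta_pos": [0.33,0.35,0.08],"delta_rot": [0,0,-0.05],"claw": 50},{"delta_pos": [0.33,0.35,0.08],"delta_rot": [0,0,-0.05],"claw": 50},{"delta_pos": [0.33,0.35,0.08],"delta_rot": [0,0,-0.05],"claw": 50},{"delta_pos": [0.33,0.35,0.08],"delta_rot": [0,0,-0.05],"claw": 50},{"delta_pos": [0.35,0.56,0.08],"delta_rot": [0,0,-0.05],"claw": 50},{"delta_pos": [0.35,0.56,0.08],"delta_rot": [0,0,-0.05],"claw": 50},{"delta_pos": [0.35,0.56,0.08],"delta_rot": [0,0,-0.05],"claw": 50},{"delta_pos": [0.35,0.56,0.08],"delta_rot": [0,0,-0.05],"claw": 50},{"delta_pos": [0.35,0.56,0.08],"delta_rot": [0,0,-0.05],"claw": 50},{"delta_pos": [0.35,0.56,0.08],"delta_rot": [0,0,-0.05],"claw": 50},{"delta_pos": [0.35,0.56,0.08],"delta_rot": [0,0,-0.05],"claw": 50},{"delta_pos": [0.35,0.56,0.08],"delta_rot": [0,0,-0.05],"claw": 50}]}}

```text
time: 1.77
eef_pos: [0.5213, -0.0923, 0.3347]
tcp_rot: [-0.706, -0.036, 0.706, -0.035]
contact_force: [-0.5, 0.0, 0.8]
opening: 0.59
```

```bash
python3 - <<'E'
from h import *
st(); c,im=show("wrist","w1")
cv2.imwrite("pics/w1b.png",cv2.resize(im,(768,576),interpolation=cv2.INTER_CUBIC))
E
```

```text
1.77 [ 0.5213 -0.0923  0.3347] rot [[-0.0, 0.1, -0.995], [0.002, -0.995, -0.1], [-1.0, -0.002, 0.0]] F [-0.5  0.   0.8] 0.5900424319734441
```

View pics/w1b.png

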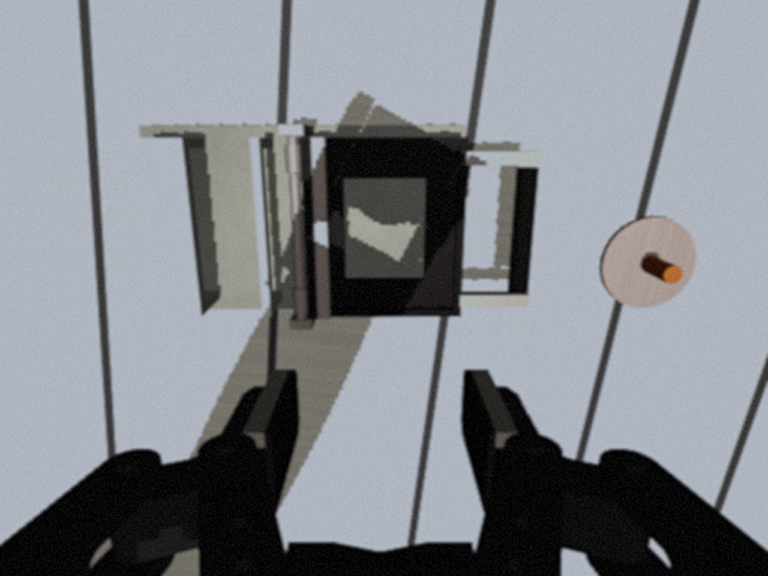

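Wrist view (768-px scale): sleeve from (527,167) to (519,293), leaf's outer edge from (466,138) to (460,315), hinge rod from (293,138) to (302,320), lip strip at about column 320.

```bash
python3 - <<'E'
from h import *
np.set_printoptions(precision=4,suppress=True)
c=load("w1");W=lambda p,z:world(c,np.array(p)/1.5,z)[:,:2]
for n,p,z in [("sleeve",[(527,167),(518.5,293)],.066),("leafedge",[(466,138),(460,315)],.06),("hinge",[(293,138),(302,320)],.062),("lip outer",[(328,138),(330,315)],.0625)]:
    w=W(p,z);d=w[0]-w[1];print(n,w.tolist(),'mid',w.mean(0),'len',np.linalg.norm(d),'ang',np.arctan2(d[1],d[0]))
E
```

```text
sleeve [[0.5884847156723779, -0.1936668064484255], [0.49218051835542664, -0.20488158664237363]] mid [ 0.5403 -0.1993] len 0.0969549880906643 ang 0.11592946681876189
leafedge [[0.604309952188314, -0.14685015852029837], [0.4672457280095049, -0.16264085615894464]] mid [ 0.5358 -0.1547] len 0.13797082184887488 ang 0.11470088496311438
hinge [[0.5915791545741307, -0.020320364492720913], [0.45063644792789614, -0.03474924475289478]] mid [ 0.5211 -0.0275] len 0.14167935326761258 ang 0.10201867238151313
lip outer [[0.5941510898109947, -0.04592076140416206], [0.45742383194473635, -0.057196611118636]] mid [ 0.5258 -0.0516] len 0.13719142768558726 ang 0.08228344834146303
```

Emit:
{"api": "play_rows", "payload": {"targets": [{"delta_pos": [-0.1,0.42,-0.13],"delta_rot": [0,0,-0.012],"claw": 50},{"delta_pos": [-0.1,0.42,-0.13],"delta_rot": [0,0,-0.012],"claw": 50},{"delta_pos": [-0.1,0.42,-0.13],"delta_rot": [0,0,-0.012],"claw": 50},{"delta_pos": [-0.1,0.42,-0.13],"delta_rot": [0,0,-0.012],"claw": 50},{"delta_pos": [-0.1,0.42,-0.13],"delta_rot": [0,0,-0.012],"claw": 50},{"delta_pos": [-0.1,0.42,-0.13],"delta_rot": [0,0,-0.012],"claw": 50},{"delta_pos": [-0.1,0.42,-0.13],"delta_rot": [0,0,-0.012],"claw": 50},{"delta_pos": [-0.1,0.42,-0.13],"delta_rot": [0,0,-0.012],"claw": 50},{"delta_pos": [-0.1,0.42,-0.13],"delta_rot": [0,0,-0.012],"claw": 50},{"delta_pos": [-0.1,0.42,-0.13],"delta_rot": [0,0,-0.012],"claw": 50},{"delta_pos": [-0.1,0.42,-0.13],"delta_rot": [0,0,-0.012],"claw": 50},{"delta_pos": [-0.1,0.42,-0.13],"delta_rot": [0,0,-0.012],"claw": 50},{"delta_pos": [-0.1,0.42,-0.13],"delta_rot": [0,0,-0.012],"claw": 50},{"delta_pos": [-0.1,0.42,-0.13],"delta_rot": [0,0,-0.012],"claw": 50},{"delta_pos": [-0.1,0.42,-0.13],"delta_rot": [0,0,-0.012],"claw": 50},{"delta_pos": [-0.1,0.42,-0.13],"delta_rot": [0,0,-0.012],"claw": 50},{"delta_pos": [-0.1,0.42,-0.13],"delta_rot": [0,0,-0.012],"claw": 50}]}}

```text
time: 3.23
eef_pos: [0.4222, 0.3259, 0.2054]
tcp_rot: [0.707, 0.022, -0.707, 0.02]
contact_force: [-1.1, -0.7, -0.0]
opening: 0.588
```

```bash
python3 - <<'E'
from h import *
st(); c,im=show("wrist","w2")
cv2.imwrite("pics/w2b.png",cv2.resize(im,(768,576),interpolation=cv2.INTER_CUBIC))
E
```

```text
3.23 [0.4222 0.3259 0.2054] rot [[0.001, 0.059, -0.998], [0.002, -0.998, -0.059], [-1.0, -0.002, -0.001]] F [-1.1 -0.7 -0. ] 0.588048261343665
```

View pics/w2b.png

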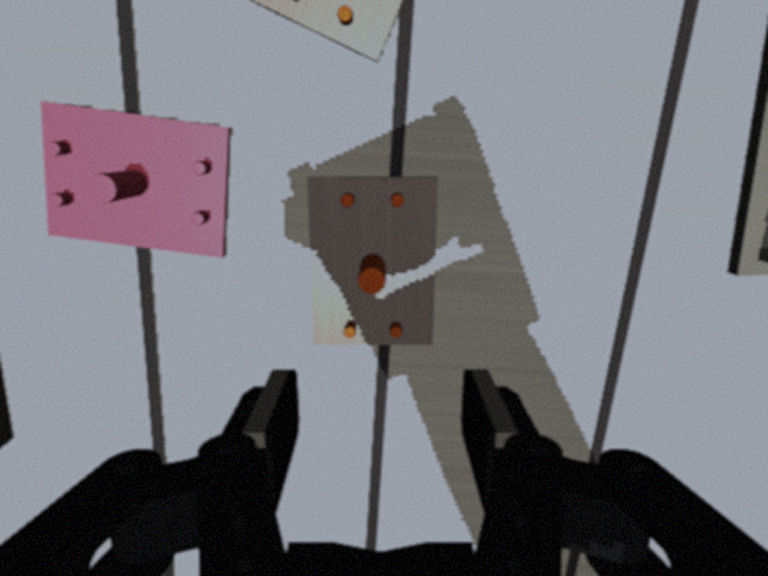

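The target plate sits under the gripper: stud top at (372,281), short studs at (348,199), (397,199), (350,329) and (396,329).

```bash
python3 - <<'E'
from h import *
np.set_printoptions(precision=4,suppress=True)
c=load("w2");W=lambda p,z:world(c,np.array(p)/1.5,z)[:,:2]
s=W([(348,199),(397,199),(350,329),(396,329)],.017);d=s[0]+s[1]-s[2]-s[3]
print(s,s.mean(0),np.arctan2(d[1],d[0]),W([(372,281)],.045))
E
```

```text
[[0.4633 0.3481]
 [0.465  0.319 ]
 [0.3809 0.3434]
 [0.3827 0.3139]] [0.423  0.3311] 0.05854844257216738 [[0.4213 0.331 ]]
```

Emit:
{"api": "play_rows", "payload": {"targets": [{"delta_pos": [0,0.005,-0.04],"delta_rot": [0,0,0],"claw": 50},{"delta_pos": [0,0.005,-0.08],"delta_rot": [0,0,0],"claw": 50},{"delta_pos": [0,0.005,-0.115],"delta_rot": [0,0,0],"claw": 50},{"delta_pos": [0,0.005,-0.14],"delta_rot": [0,0,0],"claw": 50},{"delta_pos": [0,0.005,-0.155],"delta_rot": [0,0,0],"claw": 50},{"delta_pos": [0,0.005,-0.167],"delta_rot": [0,0,0],"claw": 50},{"delta_pos": [0,0.005,-0.167],"delta_rot": [0,0,0],"claw": 50},{"delta_pos": [0,0.005,-0.167],"delta_rot": [0,0,0],"claw": 5},{"delta_pos": [0,0.005,-0.167],"delta_rot": [0,0,0],"claw": 5},{"delta_pos": [0,0.005,-0.167],"delta_rot": [0,0,0],"claw": 5},{"delta_pos": [0,0.005,-0.167],"delta_rot": [0,0,0],"claw": 5},{"delta_pos": [0,0.005,-0.167],"delta_rot": [0,0,0],"claw": 5},{"delta_pos": [0,0.005,-0.167],"delta_rot": [0,0,0],"claw": 5},{"delta_pos": [0,0.005,-0.167],"delta_rot": [0,0,0],"claw": 5},{"delta_pos": [0,0.005,-0.167],"delta_rot": [0,0,0],"claw": 5},{"delta_pos": [0,0.005,-0.167],"delta_rot": [0,0,0],"claw": 5}], "newtons": 60}}

```text
time: 4.62
eef_pos: [0.4234, 0.3316, 0.0402]
tcp_rot: [0.708, 0.022, -0.705, 0.02]
contact_force: [-0.8, -0.4, 6.8]
opening: 0.165
```

Emit:
{"api": "play_rows", "payload": {"targets": [{"delta_pos": [0,0,0.02],"delta_rot": [0,0,0],"claw": 5},{"delta_pos": [0,0,0.05],"delta_rot": [0,0,0],"claw": 5},{"delta_pos": [0,0,0.085],"delta_rot": [0,0,0],"claw": 5},{"delta_pos": [0,-0.01,0.12],"delta_rot": [0,0,0],"claw": 5},{"delta_pos": [0.01,-0.04,0.14],"delta_rot": [0,0,0.016],"claw": 5},{"delta_pos": [0.02,-0.075,0.15],"delta_rot": [0,0,0.016],"claw": 5},{"delta_pos": [0.03,-0.11,0.15],"delta_rot": [0,0,0.016],"claw": 5},{"delta_pos": [0.04,-0.145,0.15],"delta_rot": [0,0,0.016],"claw": 5},{"delta_pos": [0.05,-0.18,0.15],"delta_rot": [0,0,0.016],"claw": 5},{"delta_pos": [0.06,-0.215,0.15],"delta_rot": [0,0,0.016],"claw": 5},{"delta_pos": [0.065,-0.25,0.15],"delta_rot": [0,0,0.016],"claw": 5},{"delta_pos": [0.075,-0.285,0.15],"delta_rot": [0,0,0.016],"claw": 5},{"delta_pos": [0.085,-0.32,0.15],"delta_rot": [0,0,0.016],"claw": 5},{"delta_pos": [0.095,-0.355,0.15],"delta_rot": [0,0,0.016],"claw": 5},{"delta_pos": [0.1,-0.39,0.15],"delta_rot": [0,0,0.016],"claw": 5},{"delta_pos": [0.105,-0.415,0.15],"delta_rot": [0,0,0.016],"claw": 5},{"delta_pos": [0.107,-0.432,0.145],"delta_rot": [0,0,0.016],"claw": 5},{"delta_pos": [0.107,-0.432,0.13],"delta_rot": [0,0,0.016],"claw": 5},{"delta_pos": [0.107,-0.432,0.12],"delta_rot": [0,0,0.016],"claw": 5},{"delta_pos": [0.107,-0.432,0.12],"delta_rot": [0,0,0.016],"claw": 5}]}}

```text
time: 6.28
eef_pos: [0.5276, -0.0993, 0.1561]
tcp_rot: [-0.705, -0.041, 0.707, -0.036]
contact_force: [-1.2, 0.1, -4.7]
opening: 0.165
```

```bash
python3 - <<'E'
from h import *
st(); c,im=show("wrist","w3")
cv2.imwrite("pics/w3b.png",cv2.resize(im,(768,576),interpolation=cv2.INTER_CUBIC))
E
```

```text
6.28 [ 0.5276 -0.0993  0.1561] rot [[-0.004, 0.109, -0.994], [0.007, -0.994, -0.109], [-1.0, -0.007, 0.003]] F [-1.2  0.1 -4.7] 0.16460226694810992
```

View pics/w3b.png

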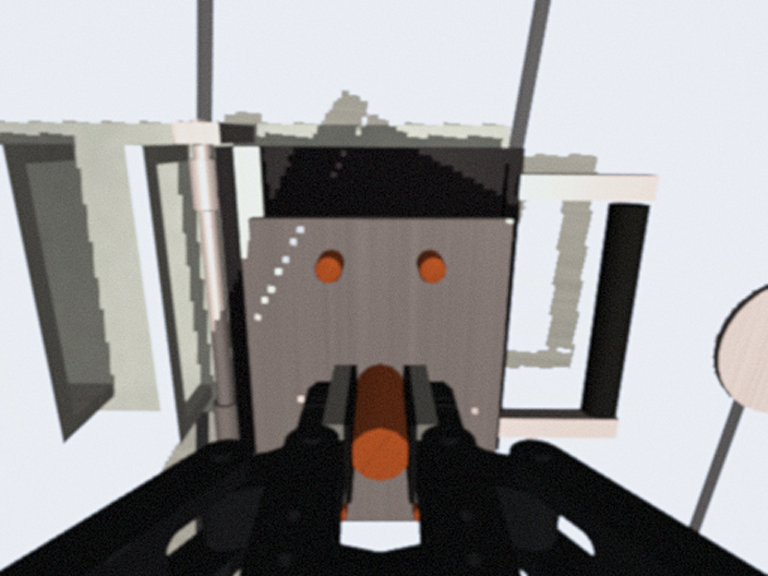

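The plate is held level, its far edge from (250,217) to (515,219). I'll check that edge in leaf coordinates.

```bash
python3 - <<'E'
from h import *
np.set_printoptions(precision=4,suppress=True)
c=load("w3")
th=.108;o=np.array([.5213,-.0265]);Rf=np.array([[np.cos(th),np.sin(th)],[-np.sin(th),np.cos(th)]])
F=lambda p,z:(Rf@(world(c,np.array(p)/1.5,z)[:,:2]-o).T).T
print('far edge',F([(250,217),(515,219)],.121)*1e3,'studs',F([(330,268),(432,268)],.133)*1e3)
print('sleeve',F([(628,204),(600,416)],.066)*1e3,'leaf far',F([(265,148),(522,148)],.06)*1e3,'hinge',F([(203,150),(225,400)],.065)*1e3)
print('studtop',F([(380,455)],.161)*1e3)
E
```

```text
far edge [[  51.7458  -33.4005]
 [  51.3232 -112.8011]] studs [[ 39.0737 -58.2877]
 [ 39.1621 -87.2886]]
sleeve [[  49.1873 -171.9452]
 [ -47.3092 -173.1806]] leaf far [[  70.5804  -25.4997]
 [  70.6983 -129.0708]] hinge [[ 69.8796  -2.0258]
 [-40.5899  -0.8615]]
studtop [[ -3.2241 -72.7735]]
```

Emit:
{"api": "play_rows", "payload": {"targets": [{"delta_pos": [0.004,0,-0.015],"delta_rot": [0,0,0],"claw": 5},{"delta_pos": [0.004,0,-0.03],"delta_rot": [0,0,0],"claw": 5},{"delta_pos": [0.004,0,-0.042],"delta_rot": [0,0,0],"claw": 5},{"delta_pos": [0.004,0,-0.05],"delta_rot": [0,0,0],"claw": 5},{"delta_pos": [0.004,0,-0.05],"delta_rot": [0,0,0],"claw": 5},{"delta_pos": [0.004,0,-0.05],"delta_rot": [0,0,0],"claw": 5}]}}

```text
time: 6.83
eef_pos: [0.5322, -0.0988, 0.1074]
tcp_rot: [-0.705, -0.041, 0.707, -0.037]
contact_force: [0.3, 0.1, -4.1]
opening: 0.164
```

Emit:
{"api": "play_rows", "payload": {"targets": [{"delta_pos": [0,0,-0.005],"delta_rot": [0,0,0],"claw": 5},{"delta_pos": [0,0,-0.009],"delta_rot": [0,0,0],"claw": 5},{"delta_pos": [0,0,-0.012],"delta_rot": [0,0,0],"claw": 5},{"delta_pos": [0,0,-0.0125],"delta_rot": [0,0,0],"claw": 5},{"delta_pos": [0,0,-0.0125],"delta_rot": [0,0,0],"claw": 5}]}}

```text
time: 7.25
eef_pos: [0.5323, -0.0989, 0.0949]
tcp_rot: [-0.705, -0.041, 0.707, -0.037]
contact_force: [-0.8, 0.7, -4.0]
opening: 0.167
```

Emit:
{"api": "play_rows", "payload": {"targets": [{"delta_pos": [0,0,-0.001],"delta_rot": [0,0,0],"claw": 5},{"delta_pos": [0,0,-0.002],"delta_rot": [0,0,0],"claw": 5},{"delta_pos": [0,0,-0.002],"delta_rot": [0,0,0],"claw": 5},{"delta_pos": [0,0,-0.002],"delta_rot": [0,0,0],"claw": 5}]}}

```text
time: 7.58
eef_pos: [0.5324, -0.0988, 0.0942]
tcp_rot: [-0.705, -0.042, 0.707, -0.037]
contact_force: [-5.2, 1.8, 5.2]
opening: 0.169
```

Contact felt at the floor height, so I release, rise and move toward the handle.

Emit:
{"api": "play_rows", "payload": {"targets": [{"delta_pos": [0,0,0],"delta_rot": [0,0,0],"claw": 40},{"delta_pos": [0,0,0],"delta_rot": [0,0,0],"claw": 40},{"delta_pos": [0,0,0],"delta_rot": [0,0,0],"claw": 40},{"delta_pos": [0,0,0],"delta_rot": [0,0,0],"claw": 40},{"delta_pos": [0,0,0],"delta_rot": [0,0,0],"claw": 40},{"delta_pos": [0,0,0.02],"delta_rot": [0,0,0],"claw": 40},{"delta_pos": [0,0,0.05],"delta_rot": [0,0,0],"claw": 40},{"delta_pos": [0,0,0.08],"delta_rot": [0,0,0],"claw": 40},{"delta_pos": [0,-0.02,0.11],"delta_rot": [0,0,0],"claw": 40},{"delta_pos": [0.004,-0.05,0.12],"delta_rot": [0,0,0],"claw": 40},{"delta_pos": [0.008,-0.08,0.12],"delta_rot": [0,0,0],"claw": 40},{"delta_pos": [0.008,-0.1,0.12],"delta_rot": [0,0,0],"claw": 40},{"delta_pos": [0.008,-0.1,0.12],"delta_rot": [0,0,0],"claw": 40},{"delta_pos": [0.008,-0.1,0.12],"delta_rot": [0,0,0],"claw": 40}]}}

```text
time: 8.75
eef_pos: [0.5402, -0.1995, 0.2139]
tcp_rot: [-0.705, -0.041, 0.707, -0.036]
contact_force: [0.2, 0.3, -1.0]
opening: 0.471
```

```bash
python3 - <<'E'
from h import *
st(); c,im=show("wrist","w4")
cv2.imwrite("pics/w4b.png",cv2.resize(im,(768,576),interpolation=cv2.INTER_CUBIC))
E
```

```text
8.75 [ 0.5402 -0.1995  0.2139] rot [[-0.003, 0.109, -0.994], [0.007, -0.994, -0.109], [-1.0, -0.007, 0.003]] F [ 0.2  0.3 -1. ] 0.47088696517761713
```

View pics/w4b.png

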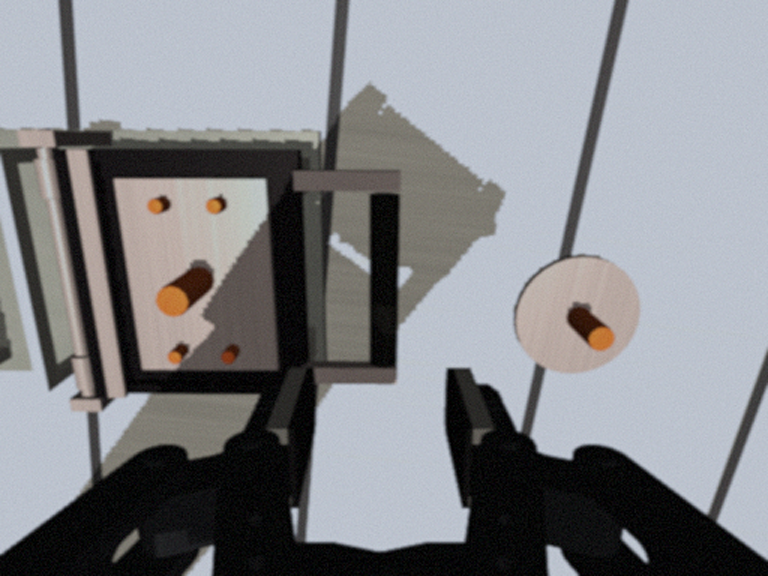

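The plate lies studs up in the tray, inside the black walls and clear of the lip. The sleeve, at (384,195) to (384,362), is centred under the jaws. I'll lower and grip it.

Emit:
{"api": "play_rows", "payload": {"targets": [{"delta_pos": [0,-0.001,-0.03],"delta_rot": [0,0,0],"claw": 40},{"delta_pos": [0,-0.001,-0.065],"delta_rot": [0,0,0],"claw": 40},{"delta_pos": [0,-0.001,-0.1],"delta_rot": [0,0,0],"claw": 40},{"delta_pos": [0,-0.001,-0.125],"delta_rot": [0,0,0],"claw": 40},{"delta_pos": [0,-0.001,-0.14],"delta_rot": [0,0,0],"claw": 40},{"delta_pos": [0,-0.001,-0.148],"delta_rot": [0,0,0],"claw": 40},{"delta_pos": [0,-0.001,-0.148],"delta_rot": [0,0,0],"claw": 40},{"delta_pos": [0,-0.001,-0.148],"delta_rot": [0,0,0],"claw": 5},{"delta_pos": [0,-0.001,-0.148],"delta_rot": [0,0,0],"claw": 5},{"delta_pos": [0,-0.001,-0.148],"delta_rot": [0,0,0],"claw": 5},{"delta_pos": [0,-0.001,-0.148],"delta_rot": [0,0,0],"claw": 5},{"delta_pos": [0,-0.001,-0.148],"delta_rot": [0,0,0],"claw": 5},{"delta_pos": [0,-0.001,-0.148],"delta_rot": [0,0,0],"claw": 5},{"delta_pos": [0,-0.001,-0.148],"delta_rot": [0,0,0],"claw": 5}], "newtons": 40}}

```text
time: 9.97
eef_pos: [0.5414, -0.2006, 0.0675]
tcp_rot: [-0.706, -0.041, 0.706, -0.037]
contact_force: [0.3, -3.7, 5.7]
opening: 0.17
```

```bash
python3 - <<'E'
from h import *
np.set_printoptions(precision=4,suppress=True)
st()
for a,b in [(0,60),(60,120),(120,180)]:
    t=np.radians(np.linspace(a,b,17)[1:]);a=np.radians(a)
    dy=.175*(np.cos(a)-np.cos(t));dz=.175*(np.sin(t)-np.sin(a))
    print(np.c_[-.108*dy,.994*dy,dz].round(3).tolist())
E
```

```text
9.97 [ 0.5414 -0.2006  0.0675] rot [[-0.001, 0.11, -0.994], [0.005, -0.994, -0.11], [-1.0, -0.005, 0.0]] F [ 0.3 -3.7  5.7] 0.16958570598145054
[[-0.0, 0.0, 0.011], [-0.0, 0.001, 0.023], [-0.0, 0.003, 0.034], [-0.001, 0.006, 0.045], [-0.001, 0.009, 0.056], [-0.001, 0.013, 0.067], [-0.002, 0.018, 0.077], [-0.003, 0.023, 0.087], [-0.003, 0.029, 0.097], [-0.004, 0.036, 0.107], [-0.005, 0.043, 0.115], [-0.006, 0.051, 0.124], [-0.006, 0.059, 0.132], [-0.007, 0.068, 0.139], [-0.008, 0.077, 0.146], [-0.009, 0.087, 0.152]]
[[-0.001, 0.01, 0.005], [-0.002, 0.02, 0.01], [-0.003, 0.031, 0.014], [-0.005, 0.042, 0.017], [-0.006, 0.053, 0.02], [-0.007, 0.064, 0.022], [-0.008, 0.076, 0.023], [-0.009, 0.087, 0.023], [-0.011, 0.098, 0.023], [-0.012, 0.11, 0.022], [-0.013, 0.121, 0.02], [-0.014, 0.132, 0.017], [-0.016, 0.143, 0.014], [-0.017, 0.154, 0.01], [-0.018, 0.164, 0.005], [-0.019, 0.174, 0.0]]
[[-0.001, 0.01, -0.006], [-0.002, 0.019, -0.013], [-0.003, 0.028, -0.02], [-0.004, 0.036, -0.028], [-0.005, 0.044, -0.036], [-0.006, 0.051, -0.045], [-0.006, 0.058, -0.054], [-0.007, 0.064, -0.064], [-0.008, 0.069, -0.074], [-0.008, 0.074, -0.085], [-0.008, 0.078, -0.095], [-0.009, 0.081, -0.106], [-0.009, 0.084, -0.117], [-0.009, 0.085, -0.129], [-0.009, 0.087, -0.14], [-0.009, 0.087, -0.152]]
```

Emit:
{"api": "play_rows", "payload": {"targets": [{"delta_pos": [0,0,0.006],"delta_rot": [0,0,0],"claw": 5},{"delta_pos": [0,0.001,0.015],"delta_rot": [0,0,0],"claw": 5},{"delta_pos": [0,0.002,0.025],"delta_rot": [0,0,0],"claw": 5},{"delta_pos": [0,0.003,0.034],"delta_rot": [0,0,0],"claw": 5},{"delta_pos": [-0.001,0.006,0.045],"delta_rot": [0,0,0],"claw": 5},{"delta_pos": [-0.001,0.009,0.056],"delta_rot": [0,0,0],"claw": 5},{"delta_pos": [-0.001,0.013,0.067],"delta_rot": [0,0,0],"claw": 5},{"delta_pos": [-0.002,0.018,0.077],"delta_rot": [0,0,0],"claw": 5},{"delta_pos": [-0.003,0.023,0.087],"delta_rot": [0,0,0],"claw": 5},{"delta_pos": [-0.003,0.029,0.097],"delta_rot": [0,0,0],"claw": 5},{"delta_pos": [-0.004,0.036,0.107],"delta_rot": [0,0,0],"claw": 5},{"delta_pos": [-0.005,0.043,0.115],"delta_rot": [0,0,0],"claw": 5},{"delta_pos": [-0.006,0.051,0.124],"delta_rot": [0,0,0],"claw": 5},{"delta_pos": [-0.006,0.059,0.132],"delta_rot": [0,0,0],"claw": 5},{"delta_pos": [-0.007,0.068,0.139],"delta_rot": [0,0,0],"claw": 5},{"delta_pos": [-0.008,0.077,0.146],"delta_rot": [0,0,0],"claw": 5},{"delta_pos": [-0.009,0.087,0.152],"delta_rot": [0,0,0],"claw": 5},{"delta_pos": [-0.009,0.087,0.152],"delta_rot": [0,0,0],"claw": 5}]}}

```text
time: 11.47
eef_pos: [0.5321, -0.1114, 0.2204]
tcp_rot: [-0.706, -0.042, 0.706, -0.037]
contact_force: [2.9, -0.6, -2.7]
opening: 0.172
```

Emit:
{"api": "play_rows", "payload": {"targets": [{"delta_pos": [-0.001,0.008,0.004],"delta_rot": [0,0,0],"claw": 5},{"delta_pos": [-0.002,0.018,0.009],"delta_rot": [0,0,0],"claw": 5},{"delta_pos": [-0.003,0.029,0.013],"delta_rot": [0,0,0],"claw": 5},{"delta_pos": [-0.005,0.04,0.016],"delta_rot": [0,0,0],"claw": 5},{"delta_pos": [-0.006,0.051,0.019],"delta_rot": [0,0,0],"claw": 5},{"delta_pos": [-0.007,0.062,0.021],"delta_rot": [0,0,0],"claw": 5},{"delta_pos": [-0.008,0.074,0.022],"delta_rot": [0,0,0],"claw": 5},{"delta_pos": [-0.009,0.085,0.022],"delta_rot": [0,0,0],"claw": 5},{"delta_pos": [-0.011,0.096,0.022],"delta_rot": [0,0,0],"claw": 5},{"delta_pos": [-0.012,0.108,0.021],"delta_rot": [0,0,0],"claw": 5},{"delta_pos": [-0.013,0.119,0.019],"delta_rot": [0,0,0],"claw": 5},{"delta_pos": [-0.014,0.13,0.016],"delta_rot": [0,0,0],"claw": 5},{"delta_pos": [-0.016,0.141,0.013],"delta_rot": [0,0,0],"claw": 5},{"delta_pos": [-0.017,0.152,0.009],"delta_rot": [0,0,0],"claw": 5},{"delta_pos": [-0.018,0.162,0.004],"delta_rot": [0,0,0],"claw": 5},{"delta_pos": [-0.019,0.172,-0.001],"delta_rot": [0,0,0],"claw": 5},{"delta_pos": [-0.019,0.172,-0.001],"delta_rot": [0,0,0],"claw": 5}]}}

```text
time: 12.88
eef_pos: [0.5141, 0.0619, 0.2183]
tcp_rot: [0.707, 0.042, -0.705, 0.038]
contact_force: [10.1, -0.9, -7.4]
opening: 0.172
```

Emit:
{"api": "play_rows", "payload": {"targets": [{"delta_pos": [0,0.01,-0.006],"delta_rot": [0,0,0],"claw": 5},{"delta_pos": [0,0.019,-0.013],"delta_rot": [0,0,0],"claw": 5},{"delta_pos": [-0.001,0.028,-0.02],"delta_rot": [0,0,0],"claw": 5},{"delta_pos": [-0.002,0.036,-0.028],"delta_rot": [0,0,0],"claw": 5},{"delta_pos": [-0.003,0.044,-0.036],"delta_rot": [0,0,0],"claw": 5},{"delta_pos": [-0.004,0.051,-0.045],"delta_rot": [0,0,0],"claw": 5},{"delta_pos": [-0.004,0.057,-0.054],"delta_rot": [0,0,0],"claw": 5},{"delta_pos": [-0.005,0.063,-0.064],"delta_rot": [0,0,0],"claw": 5},{"delta_pos": [-0.005,0.068,-0.074],"delta_rot": [0,0,0],"claw": 5},{"delta_pos": [-0.006,0.073,-0.085],"delta_rot": [0,0,0],"claw": 5},{"delta_pos": [-0.006,0.077,-0.095],"delta_rot": [0,0,0],"claw": 5},{"delta_pos": [-0.006,0.08,-0.106],"delta_rot": [0,0,0],"claw": 5},{"delta_pos": [-0.006,0.083,-0.117],"delta_rot": [0,0,0],"claw": 5},{"delta_pos": [-0.006,0.084,-0.127],"delta_rot": [0,0,0],"claw": 5},{"delta_pos": [-0.006,0.085,-0.134],"delta_rot": [0,0,0],"claw": 5},{"delta_pos": [-0.006,0.085,-0.14],"delta_rot": [0,0,0],"claw": 5},{"delta_pos": [-0.006,0.085,-0.145],"delta_rot": [0,0,0],"claw": 5},{"delta_pos": [-0.006,0.085,-0.145],"delta_rot": [0,0,0],"claw": 5}]}}

```text
time: 14.38
eef_pos: [0.5056, 0.1474, 0.0709]
tcp_rot: [-0.705, -0.042, 0.707, -0.037]
contact_force: [-6.5, -0.7, -1.5]
opening: 0.171
```

Emit:
{"api": "play_rows", "payload": {"targets": [{"delta_pos": [0,0,-0.002],"delta_rot": [0,0,0],"claw": 5},{"delta_pos": [0,0,-0.004],"delta_rot": [0,0,0],"claw": 5},{"delta_pos": [0,0,-0.005],"delta_rot": [0,0,0],"claw": 5},{"delta_pos": [0,0,-0.005],"delta_rot": [0,0,0],"claw": 5},{"delta_pos": [0,0,-0.005],"delta_rot": [0,0,0],"claw": 5}]}}

```text
time: 14.8
eef_pos: [0.5056, 0.1475, 0.0674]
tcp_rot: [-0.704, -0.042, 0.708, -0.037]
contact_force: [-8.0, -3.9, 7.5]
opening: 0.173
```

Resistance comes at the same height as when open, so the leaf is shut. I release, rise and look.

Emit:
{"api": "play_rows", "payload": {"targets": [{"delta_pos": [0,0,0],"delta_rot": [0,0,0],"claw": 40},{"delta_pos": [0,0,0],"delta_rot": [0,0,0],"claw": 40},{"delta_pos": [0,0,0],"delta_rot": [0,0,0],"claw": 40},{"delta_pos": [0,0,0],"delta_rot": [0,0,0],"claw": 40},{"delta_pos": [0,0,0],"delta_rot": [0,0,0],"claw": 40},{"delta_pos": [0,0,0.02],"delta_rot": [0,0,0],"claw": 40},{"delta_pos": [0,0,0.05],"delta_rot": [0,0,0],"claw": 40},{"delta_pos": [0,0,0.09],"delta_rot": [0,0,0],"claw": 40},{"delta_pos": [0,0,0.13],"delta_rot": [0,0,0],"claw": 40},{"delta_pos": [-0.01,-0.03,0.16],"delta_rot": [0,0,0],"claw": 40},{"delta_pos": [-0.02,-0.06,0.2],"delta_rot": [0,0,0],"claw": 40},{"delta_pos": [-0.02,-0.08,0.22],"delta_rot": [0,0,0],"claw": 40},{"delta_pos": [-0.02,-0.08,0.22],"delta_rot": [0,0,0],"claw": 40},{"delta_pos": [-0.02,-0.08,0.22],"delta_rot": [0,0,0],"claw": 40}]}}

```text
time: 15.97
eef_pos: [0.4868, 0.0665, 0.2902]
tcp_rot: [0.707, 0.041, -0.706, 0.037]
contact_force: [0.2, 0.6, -0.3]
opening: 0.468
```

```bash
python3 - <<'E'
from h import *
st(); c,im=show("wrist","w5"); _,sd=show("side","s5")
a=cv2.resize(im,(448,336),interpolation=cv2.INTER_AREA);b=cv2.resize(sd[125:235,215:330],(352,336),interpolation=cv2.INTER_CUBIC)
cv2.imwrite("pics/w5b.png",np.hstack([a,b]))
E
```

```text
15.97 [0.4868 0.0665 0.2902] rot [[0.001, 0.11, -0.994], [0.007, -0.994, -0.11], [-1.0, -0.006, -0.002]] F [ 0.2  0.6 -0.3] 0.4675094440667689
```

View pics/w5b.png

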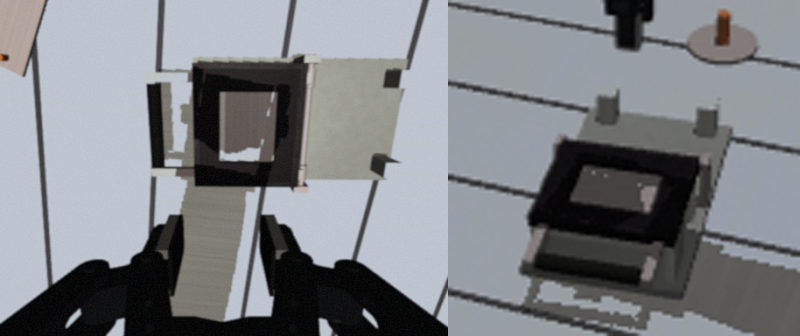

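The leaf is shut over the nest and the plate's bare underside shows through the window. One enlarged crop will show how it is seated.

```bash
python3 - <<'E'
from h import *
np.set_printoptions(precision=1,suppress=True)
c=load("w5");im=cv2.imread("pics/w5.png")
cv2.imwrite("pics/w5c.png",cv2.convertScaleAbs(cv2.resize(im[60:222,165:375],None,fx=3.7,fy=3.7,interpolation=cv2.INTER_CUBIC),alpha=1.4))
th=.106;o=np.array([.5213,-.0265,0])
P=lambda x,y,z:o+[x*np.cos(th)-y*np.sin(th),x*np.sin(th)+y*np.cos(th),z]
T=c['camera_from_world']
for n,q in dict(sleeve=P(0,.175,.06),pl_out=P(0,.094,.064),pl_in=P(0,.014,.064),pl_x=P(.055,.054,.064),h=P(0,0,.06)).items():
    p=T[:3,:3]@q+T[:3,3];print(n,((np.array([c['fx']*p[0]/p[2]+c['cx'],c['fy']*p[1]/p[2]+c['cy']])-[165,60])*3.7))
E
```

```text
sleeve [ 49.5 317.2]
pl_out [341.4 320.7]
pl_in [633.5 322. ]
pl_x [496.  110.7]
h [680.9 320.1]
```

View pics/w5c.png

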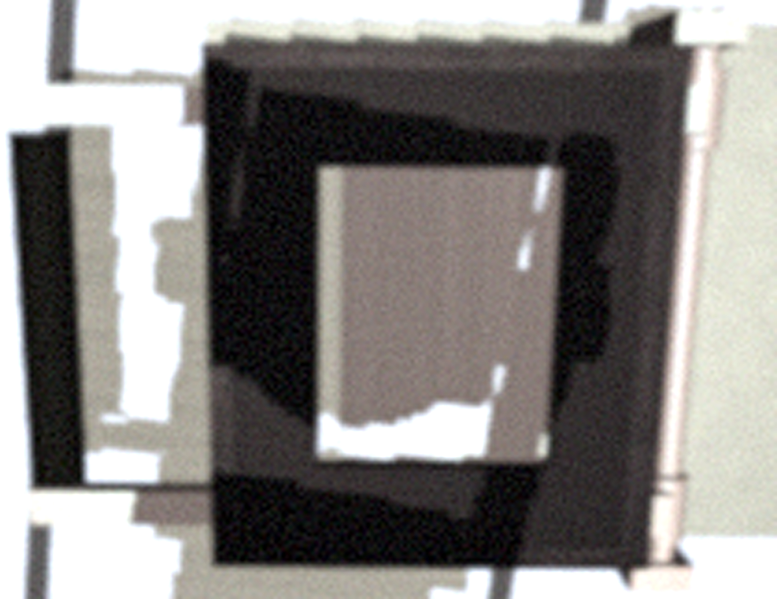

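The plate's outer edge is at column 344 against a predicted 341, straight in the window. The sleeve is at about 50 against a predicted 49.5. The plate is in the nest and the leaf is shut.

```bash
python3 -c "
from plant import ctrl
print(ctrl.get_state()['time']);print(ctrl.sign_off())"
```

```text
16.0667
the job is handed in; nothing more can be done
None
```

I put the steel plate with the tall copper stud into the open leaf, studs up and clear of the lip, and let go. I then swung the leaf over by its handle until it was shut, released it, and handed the job in at about 16 s.

**Final checks:**
- **Leaf:** the handle met resistance at the same height as when open. In the last picture it appears within a pixel of where a shut leaf should put it.
- **Plate:** its bare underside shows straight through the leaf's window. Its outer edge is within about 1 mm of the nest position. The studs themselves are hidden under the leaf, so "studs down" rests on this.
- **Other parts:** the arm never touched the plain plate, the disc or the pink look-alike. I did not measure their positions again at the end.

**Forces:** readings taken at the end of each move stayed around 10 N or less. The highest was about 10 N of sideways friction along the sleeve midway through the swing.

No check failed or disagreed.

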